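# Reset the guarded vacuum regulator

## Robot

A 6-joint arm with a two-finger parallel gripper is mounted at the origin on a cart in front of the work surface, level with it; the furniture and walls round the work are solid. World frame = base frame: x ahead of the robot, y to its left, z up, the work surface at z = 0. Lengths are in m, angles in rad, forces in N, time in s.
With the tool pointing down it reaches from about 0.35 to 0.775 m from the base axis. Payload 5.5 kg.
Tool frame: the origin (TCP) lies where the fingers leave the gripper's body, on its centre line; the fingertips stand env.tip_reach ahead of it and the grasp point (between the pads) lies 54 mm ahead of it (env.tip_reach is the distance from the TCP to the fingertips, in m); z points along the fingers, y is the line along which they close (so a half turn about z gives the same grasp; the last joint's range is limited). The gripper opens to 85 mm and grips with 20 to 120 N. Pads are 22 mm wide; open, the fingers measure 114 mm over their backs; the gripper's body (76 mm by 85 mm) begins 54 mm behind the grasp point. The pads swing forward as they close: fully open they stand 13 mm farther back than shut.
Start: joints at [1.174, 0.313, 0.046, 1.304, 0, 1.431], TCP at [0.146, 0.556, 0.304] pointing down, gripper open.
Joint ranges: [-2.76, 2.76], [-0.86, 1.69], [-1.03, 1.26], [-2.2, 2.34], [-1.47, 1.5], [-3.14, 3.14]. Speed limits (rad/s): [2.57, 2.57, 3.14, 3.14, 3.14, 3.14].

## Interface

Orientations are given as a unit quaternion [w, x, y, z].
In Python, from workcell import status, optics, hand_in, env gives the robot as it stands.
- The arm moves only by the shell command python3 -m handwheel 'ROWS' [FORCE]. ROWS is a JSON object whose one key "deltas" holds a list of rows, each a list of 5 numbers: the opening, from -1 (shut) to 1 (fully open), then the shift along the tool's x, y, z in units of 40 mm (1.0 is 40 mm), then the turn about the tool's z in units of 10 degrees (1.0 is 10 degrees). In form: {"deltas": [[jaw, x, y, z, roll], ...]}. A call has 1 to 20 rows; each row shifts and turns the commanded pose from where the row before left it, along the tool's axes as they then stand; what a row does not reach is not made up. A row lasts 1/8 s, in which the tool goes at most 62.5 mm and 10.7 degrees, less where a joint would pass 70% of its speed; a pose out of reach is approached as far as the arm can. A call is refused whole if a number of a shift passes 1 or a number of a turn 1, either way. A call with a gripper value outside its range is refused whole. The fingers move at their own pace and stop on an object; FORCE is the grip in N (left out, the last holds). Time passes only in rows, so rows that do not move let the fingers close. It gives the time, the measured TCP pose, the force, the opening and the grip force at its end, in the units of the state.
- status.get_state(): the state, without advancing time (a new reading comes with each control period).
- optics.read_camera(name): name is "scene" or "top"; returns a dict with "frame" (420x560x3 uint8, red, green, blue), "depth" (420x560 float32, m along the optical axis (not along the pixel's ray), 0 where there is no reading), "vfov" (degrees; the focal length in pixels is half the picture's height over the tangent of half this angle, whatever the lens; pixels are square), "cx", "cy" (the principal point, pixels), "k1" (the pictures are not rectified: a ray, as slopes to the right and down, at radius r is drawn at 1 + k1 r^2 times it, then the intrinsics apply), "origin" and "attitude" of the camera in the world. Camera axes: x right, y down, z forward; pixel columns grow to the right and rows downward; lengths in m; the calibration is good to about 2 mm. A picture is of the moment at which its call begins.
- hand_in(): hands the job in; it is judged then, once.
The state is a dict: "clock": time; "joint_pos": joint angles; "qvel": joint speeds; "tau": joint torques, N m; "tcp_pos": TCP position; "orientation": TCP orientation; "wrist_force": force on the tool from outside, world axes, zero at the start; "ft_torque": the same for the moment, N m; "finger_gap": finger opening in m; "grip_force": force on a finger pad.
Only numpy, scipy, OpenCV 4.12 (cv2) and the standard library are available. Lean on these libraries where they do the work, as an engineer would, in place of code of your own. Each camera call takes 0.05 s, during which the arm holds its last target. There are 200 camera calls.

## Task

Reset the vacuum regulator: first swing its lock lever (red handle) right back, to either side, until it lies over the solid rear half of the top plate, clear of the guard opening. With the lever left there, reach down through the opening and turn the sunken black knob by its orange stud until its white pointer points at the yellow magnet, and then bring the lever round to point at the green magnet. Leave the knob set, take the hand away, and leave the bottles and glassware round the regulator standing where they are.

Things in the scene. Friction and masses are not known exactly. Their poses are not given: they have to be found in the camera images.
- regulator: Fixed grey box 210 x 220 x 60 mm (x, y, z). Origin: centre of underside, on the upright axis of knob and lever. Its -x side faces the robot. In its top a round well of radius 67 mm with a hub post of radius 18 mm, both up to z = 60 mm; a plate covers the well's rear (own x > 24 mm), a bridge (|y| < 13 mm) joins it to the hub. The rest is the C-shaped guard opening, 49 mm wide.
- setting_knob (a joint): Angle q of the black knob (rad, -1.45 to 1.45), a disc of radius 64 mm, top at z = 30.5 mm. Pointer and stud point along (-cos q, -sin q) in the regulator's x, y: q = 0 to its front, q > 0 counterclockwise from above. No spring; friction 0.06 N m holds it. It passes freely under the lever.
- knob_stud (a point): Top centre of the knob's orange stud: upright pin 12 mm in diameter, 45 mm from the axis, z = 30.5 to 50.5 mm (ends 9.5 mm below the box's top). The frame turns with the knob, its -x outward along the white pointer line.
- lock_lever (a joint): Angle q of the lever (rad, stops at -2.45 and 2.45): steel arm 14 mm wide, 80 mm long from the axis, z = 62 to 72 mm, barring the opening where it lies. It points along (-cos q, -sin q) in the regulator's x, y: q = 0 to its front, q > 0 counterclockwise from above. Clear of the opening above 2.0 or below -2.0. No spring; friction 0.08 N m holds it.
- lever_handle (a point): Top centre of the lever's red handle: upright pin 12 mm in diameter, 72 mm from the axis, z = 70 to 94 mm. The frame turns with the lever, its -x outward along the arm.
- yellow_magnet: Fixed round yellow marker, 20 mm across, 7 mm high, on the top plate beside the opening, front left or front right; marks the knob's setting. Origin: centre of its underside.
- green_magnet: The same in green, on the other side; marks the lever's locked position. Origin: centre of its underside.
- wash_bottle_1: White wash bottle with a bent spout, 69 x 93 x 210 mm, loose, beside the regulator. Origin: centre of underside.
- measuring_cylinder: Clear measuring cylinder with a blue foot, 59 x 68 x 165 mm, loose, on the other side of the regulator. Origin: centre of underside.
- sample_bottle_1: White bottle with a blue cap, 49 x 49 x 98 mm, loose. Origin: centre of underside.
- sample_bottle_3: Yellowish bottle with a blue cap, 49 x 49 x 98 mm, loose. Origin: centre of underside.
- dropper_bottle_1: Brown dropper bottle, 33 x 33 x 94 mm, loose, behind beside the regulator. Origin: centre of underside.
- dropper_bottle_2: Brown dropper bottle, 33 x 33 x 94 mm, loose, in front beside the regulator. Origin: centre of underside.
- beaker: Empty clear beaker, 59 x 59 x 71 mm, loose. Origin: centre of underside.

How it is judged:
On the way, in this order (a step that is already met when the one before it is completed fails the run):
1. the lock lever is swung right back over the rear of the top plate (beyond 2.0 rad to either side) ((value of joint lock_lever above 2 rad or value of joint lock_lever below -2 rad)), for 0.2 s.
2. with the lever back there, the knob's pointer is turned to the yellow magnet (its line passes within 8 mm of the magnet's centre) (y of yellow_magnet in the frame of knob_stud between -0.008 and 0.008 m and x of yellow_magnet in the frame of knob_stud below 0 m and (value of joint lock_lever above 2 rad or value of joint lock_lever below -2 rad)), for 0.2 s.
At the end, for the whole second after the job is handed in: The knob's pointer line passes within 8 mm of the centre of the yellow magnet (about 4 degrees) and the lever's centre line within 8 mm of the centre of the green magnet, each pointing toward its magnet, both at rest (y of yellow_magnet in the frame of knob_stud between -0.008 and 0.008 m and x of yellow_magnet in the frame of knob_stud below 0 m and y of green_magnet in the frame of lever_handle between -0.008 and 0.008 m and x of green_magnet in the frame of lever_handle below 0 m and velocity of joint setting_knob between -0.05 and 0.05 rad/s and velocity of joint lock_lever between -0.05 and 0.05 rad/s); the robot touches nothing.
It fails at once if a bottle, the cylinder or the beaker is shifted more than 25 mm or tipped (distance of any of wash_bottle_1, measuring_cylinder, sample_bottle_1, sample_bottle_3, dropper_bottle_1, dropper_bottle_2, beaker from where it was at the start of the episode above 0.025 m or angle between any of wash_bottle_1, measuring_cylinder, sample_bottle_1, sample_bottle_3, dropper_bottle_1, dropper_bottle_2, beaker's own z axis and vertical above 0.35 rad).
It also fails if it takes over 64 s, if anything falls off the work surface, if the arm or the gripper's body presses on something with over 40 N, if the wrist force passes 120 N, or if a joint passes its speed limit or range.

## Working session

There is one attempt and no reset: what is moved stays moved. The work goes in short steps, Python scripts to look and compute and a shell command to move; the robot and the scene stay as the last step left them, time stands still between calls to the robot, and variables do not carry over. Pictures are saved under pics/ and viewed, at most 10 in all, crops included, and the job is handed in when it is done.

```bash
mkdir -p pics; ls; cat > h.py <<'E'
import numpy as np, cv2
from scipy.spatial.transform import Rotation as R
from workcell import status, optics, hand_in, env
def cam(n):
    c=optics.read_camera(n); 
    c['f']=c['frame'].shape[0]/2/np.tan(np.radians(c['vfov'])/2)
    a=np.array(c['attitude'],float); c['R']=a if a.shape==(3,3) else R.from_quat(a,scalar_first=True).as_matrix()
    return c
def ray(c,u,v):
    f=c['f'];K=np.array([[f,0,c['cx']],[0,f,c['cy']],[0,0,1]])
    p=cv2.undistortPoints(np.array([[[u,v]]],float),K,np.array([c['k1'],0,0,0.]))[0,0]
    return c['R']@np.array([p[0],p[1],1])
def at_z(c,u,v,z):
    r=ray(c,u,v);o=np.array(c['origin']);return o+r*(z-o[2])/r[2]
def at_d(c,u,v):
    return np.array(c['origin'])+ray(c,u,v)*c['depth'][int(round(v)),int(round(u))]
def save(c,n,box=None,s=1):
    im=c['frame'][...,::-1]
    if box: im=im[box[1]:box[3],box[0]:box[2]]
    cv2.imwrite('pics/'+n,cv2.resize(im,None,fx=s,fy=s,interpolation=cv2.INTER_CUBIC))
E
python3 - <<'E'
from h import *
import pickle
for n in('scene','top'):
    c=cam(n); save(c,n+'0.png',None,1.4); pickle.dump(c,open(n+'0.pkl','wb'))
    print(n,c['origin'],c['attitude'],c['vfov'],c['k1'],c['cx'],c['cy'])
print(status.get_state(),env.tip_reach)
E
```

```text
pics
scene [-0.293712   -0.59555353  0.57287672] [-0.50222567  0.74676683 -0.37008377  0.23053562] 45.73813374288708 -0.1180011071554415 282.0279418838687 205.22429364283153
top [0.45658858 0.13995971 0.93369659] [ 0.03564762 -0.70404727  0.70787238 -0.04431015] 55.57292579743091 0.017199785771665112 280.96650648681265 204.12326896838184
{'clock': 0.1, 'joint_pos': array([ 1.17436740e+00,  3.13928153e-01,  4.50954051e-02,  1.30360262e+00,
       -2.26307656e-05,  1.43120880e+00]), 'qvel': array([-0.00112201, -0.00124519,  0.00347434,  0.0012248 ,  0.00135183,
        0.00113487]), 'tau': array([ 2.96611586e-03, -4.81721914e+01,  2.99247301e+01,  1.27373741e-02,
       -1.40017278e-04,  6.32177564e-07]), 'tcp_pos': array([0.14594116, 0.55582186, 0.30309747]), 'orientation': array([-2.06107472e-04,  1.28067955e-01,  9.91765056e-01, -7.93262486e-04]), 'wrist_force': array([-0.08526458,  0.87918379,  0.05505597]), 'ft_torque': array([-0.0186774 , -0.01549031,  0.00601   ]), 'grip_force': 0.0, 'finger_gap': 0.08547289353435815} 0.0726
```

View pics/top0.png

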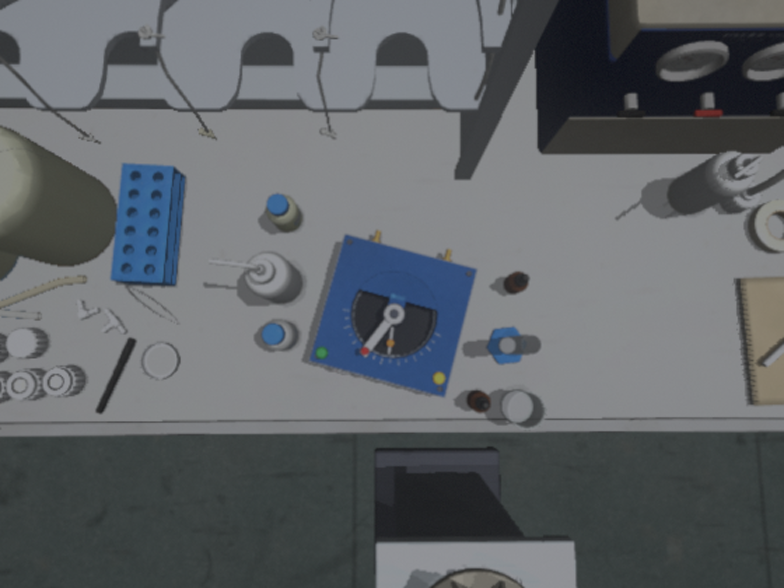

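View pics/scene0.png

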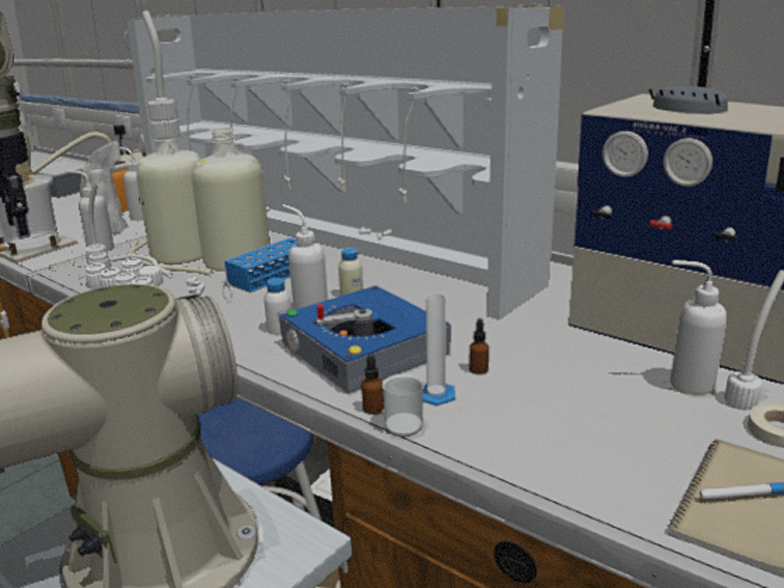

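The top view shows the regulator (full-size pixels) around hub (281,225). Green is at (229,252), yellow at (313,270), the red handle at about (260,251) and the stud at about (279,245). Next I'll enlarge that area.

```bash
python3 - <<'E'
from h import *
import pickle
c=pickle.load(open('top0.pkl','rb')); save(c,'crop0.png',(215,160,345,290),4.6)
E
```

```text
(no output)
```

View pics/crop0.png

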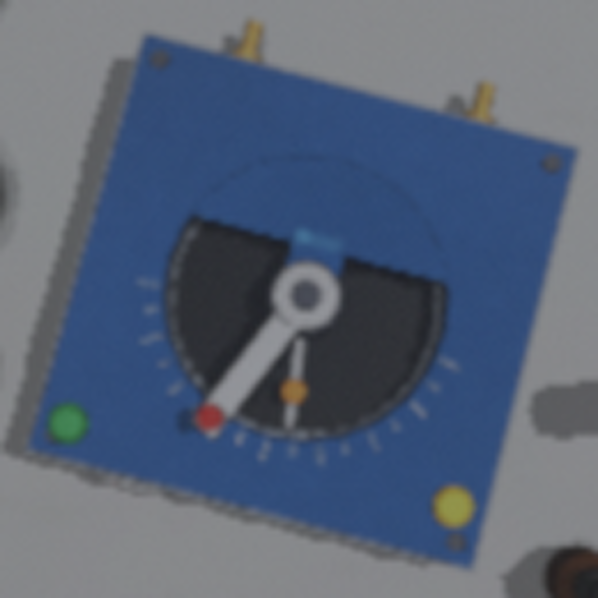

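Crop pixels, divided by 4.6 and offset by (215,160):
- **Hub:** (305,295)
- **Handle:** (209,417)
- **Stud:** (293,391)
- **Green and yellow:** (68,424) and (453,507)
- **Box corners:** (147,35), (578,150), (470,567), (32,455)

```bash
python3 - <<'E'
from h import *
import pickle
c=pickle.load(open('top0.pkl','rb'))
P=lambda x,y,z:at_z(c,(x+.5)/4.6-.5+215,(y+.5)/4.6-.5+160,z)[:2]
cor=np.array([P(147,35,.06),P(578,150,.06),P(470,567,.06),P(32,455,.06)])
O=cor.mean(0); print('corners',cor.round(4).tolist(),'ctr',O,'sides',np.linalg.norm(np.diff(cor,axis=0),axis=1))
fwd=(cor[0]+cor[1]-cor[2]-cor[3]); th=np.arctan2(fwd[1],fwd[0]); fw2=(cor[0]-cor[1])+(cor[3]-cor[2]);
print('yaw deg',np.degrees(th),np.degrees(np.arctan2(fw2[1],fw2[0]))-90)
print('hub',P(305,295,.074))
for n,x,y,z in(('green',68,424,.067),('yellow',453,507,.067),('handle',209,417,.094),('stud',293,391,.0505)):
    p=P(x,y,z);d=p-O;a=np.arctan2(d[1],d[0]);q=(a-th-np.pi+np.pi)%(2*np.pi)-np.pi
    print(n,p.round(4),'r',np.hypot(*d).round(4),'worldang',np.degrees(a).round(1),'q',q.round(3))
Rm=np.array([[np.cos(th),-np.sin(th)],[np.sin(th),np.cos(th)]])
for n,u,v,z in(('wash',270/1.4,275/1.4,.14),('washcap',262/1.4,268/1.4,.18),('spouttip',212/1.4,262/1.4,.2),('sample1',273/1.4,334/1.4,.098),('sample3',279/1.4,205/1.4,.098),('cyltop',508/1.4,345/1.4,.165),('drop1',520/1.4,278/1.4,.094),('drop2',485/1.4,404/1.4,.094),('beaker',518/1.4,405/1.4,.071)):
    p=at_z(c,u,v,z)[:2];print(n,p.round(3),'depthpt',at_d(c,u,v).round(3),'reg',(Rm.T@(p-O)).round(3))
E
```

```text
corners [[0.6389, 0.2051], [0.5818, -0.0027], [0.3844, 0.0527], [0.4378, 0.2584]] ctr [0.51071762 0.12835709] sides [0.21546691 0.20500572 0.21257706]
yaw deg -15.260368075210682 -14.964540567482416
hub [0.51162337 0.12948702]
green [0.4522 0.2408] r 0.1268 worldang 117.5 q -0.825
yellow [0.4126 0.0608] r 0.1191 worldang -145.5 q 0.869
handle [0.4551 0.1737] r 0.0718 worldang 140.8 q -0.418
stud [0.4671 0.1352] r 0.0441 worldang 171.0 q 0.11
wash [0.563 0.306] depthpt [0.56  0.302 0.162] reg [0.004 0.185]
washcap [0.567 0.309] depthpt [0.568 0.31  0.174] reg [0.007 0.189]
spouttip [0.573 0.37 ] depthpt [0.571 0.368 0.209] reg [-0.004  0.25 ]
sample1 [0.48  0.309] depthpt [0.48  0.309 0.098] reg [-0.077  0.166]
sample3 [0.677 0.303] depthpt [0.677 0.304 0.097] reg [0.114 0.212]
cyltop [ 0.461 -0.027] depthpt [ 0.462 -0.045  0.082] reg [-0.007 -0.162]
drop1 [ 0.563 -0.063] depthpt [ 0.566 -0.068  0.074] reg [ 0.101 -0.171]
drop2 [ 0.375 -0.005] depthpt [ 0.375 -0.005  0.093] reg [-0.096 -0.165]
beaker [ 0.371 -0.059] depthpt [ 0.365 -0.075  0.004] reg [-0.085 -0.218]
```

```bash
python3 -m handwheel '{"deltas": [[-0.1,-0.4,-0.3,0,0],[-0.1,-0.82,-0.6,0,0],[-0.1,-0.82,-0.6,0,0],[-0.1,-0.82,-0.6,0,0],[-0.1,-0.82,-0.6,0,0],[-0.1,-0.82,-0.6,0,0],[-0.1,-0.82,-0.6,0,0],[-0.1,-0.82,-0.6,0,0],[-0.1,-0.82,-0.6,0,0],[-0.1,-0.82,-0.6,0,0],[-0.1,-0.82,-0.6,0,0],[-0.1,-0.82,-0.6,0,0],[-0.1,-0.4,-0.3,0,0],[-0.1,0,0,0,0]]}' 20
cat > g.py <<'E'
import sys
from h import *
# tool-frame move (40 mm units) from the current TCP to a world target
s=status.get_state();Rt=R.from_quat(s['orientation'],scalar_first=True).as_matrix()
t=np.array([float(v) for v in sys.argv[1:4]]);print('d units',(Rt.T@(t-s['tcp_pos'])/.04).round(3),'y ang',np.degrees(np.arctan2(Rt[1,1],Rt[0,1])).round(2),'tcp',s['tcp_pos'].round(4),'gap',s['finger_gap'],'F',s['wrist_force'].round(2),'t',s['clock'],'q6',s['joint_pos'][5])
E
python3 g.py .4551 .1737 .149
```

```text
clock: 1.85
tcp_pos: [0.4532, 0.176, 0.3036]
orientation: [-0.0, 0.13, 0.992, -0.0]
wrist_force: [-0.4, 1.1, 0.3]
finger_gap: 0.0384
grip_force: 0.0
d units [-0.063 -0.042  3.865] y ang 75.1 tcp [0.4532 0.176  0.3036] gap 0.03842673991340646 F [-0.36  1.08  0.32] t 1.85 q6 0.4653454950503362
```

```bash
python3 -m handwheel '{"deltas": [[-0.1,-0.06,-0.04,0.6,0],[-0.1,0,0,0.9,0],[-0.1,0,0,0.9,0],[-0.1,0,0,0.9,0],[-0.1,0,0,0.5,0],[-0.1,0,0,0,0],[-1,0,0,0,0],[-1,0,0,0,0],[-1,0,0,0,0],[-1,0,0,0,0]]}' 20
python3 g.py .4551 .1737 .149
python3 - <<'E'
from h import *
# arc waypoints for handle at fixed orientation, tool-frame increments
O=np.array([.5112,.1289]);s=status.get_state();Rt=R.from_quat(s['orientation'],scalar_first=True).as_matrix()
a=np.radians(np.linspace(140.8,34.9,11));p=O+.072*np.c_[np.cos(a),np.sin(a)]
for d in np.diff(p,axis=0): print(((Rt.T@np.r_[d,0])/.04).round(2))
print(p[-1],p[0])
E
```

```text
clock: 3.1
tcp_pos: [0.4554, 0.1758, 0.153]
orientation: [0.001, 0.128, 0.992, 0.0]
wrist_force: [-0.3, -0.6, 6.8]
finger_gap: 0.011
grip_force: 20.7
d units [-0.007 -0.053  0.1  ] y ang 75.28 tcp [0.4554 0.1758 0.153 ] gap 0.010951171577941857 F [-0.28 -0.61  6.81] t 3.1 q6 0.46065986504438455
[-0.17  0.29  0.  ]
[-0.22  0.25  0.  ]
[-0.26  0.21  0.  ]
[-0.29  0.16  0.  ]
[-0.32  0.1   0.  ]
[-0.33  0.04  0.  ]
[-0.33 -0.02  0.  ]
[-0.32 -0.08  0.  ]
[-0.3  -0.14  0.  ]
[-0.27 -0.19  0.  ]
[0.57025094 0.1700945 ] [0.455404   0.17440611]
```

```bash
python3 -m handwheel '{"deltas": [[-1,0,0,-0.12,0],[-1,-0.17,0.29,0,0],[-1,-0.22,0.25,0,0],[-1,-0.26,0.21,0,0],[-1,-0.29,0.16,0,0],[-1,-0.32,0.1,0,0],[-1,-0.33,0.04,0,0],[-1,-0.33,-0.02,0,0],[-1,-0.32,-0.08,0,0],[-1,-0.3,-0.14,0,0],[-1,-0.27,-0.19,0,0],[-1,0,0,0,0],[-1,0,0,0,0]]}' 20
python3 g.py .5702 .1701 .153
```

```text
clock: 4.72
tcp_pos: [0.5701, 0.17, 0.1566]
orientation: [-0.0, 0.129, 0.992, -0.001]
wrist_force: [-4.1, -4.5, -7.5]
finger_gap: 0.0105
grip_force: 19.5
d units [-0.002  0.004  0.089] y ang 75.22 tcp [0.5701 0.17   0.1566] gap 0.010476093840818155 F [-4.15 -4.54 -7.45] t 4.725 q6 0.41316203215050085
```

```bash
python3 -m handwheel '{"deltas": [[-0.3,0,0,0,0],[-0.3,0,0,0,0],[-0.3,0,0,0,0],[-0.3,0,0,-0.5,0],[-0.3,0,0,-0.8,0],[-0.3,0,0,-0.3,0],[-0.3,0,0,0,0]]}' 20
python3 g.py .4671 .1352 .2
python3 - <<'E'
from h import *
c=cam('scene');save(c,'s1.png',(180,170,340,290),5)
E
```

```text
clock: 5.6
tcp_pos: [0.5705, 0.1713, 0.2217]
orientation: [0.001, 0.128, 0.992, 0.0]
wrist_force: [0.1, -0.3, -0.3]
finger_gap: 0.03
grip_force: 0.0
d units [ 2.273 -1.531  0.536] y ang 75.29 tcp [0.5705 0.1713 0.2217] gap 0.02999235218513877 F [ 0.09 -0.3  -0.28] t 5.6 q6 0.41365634522607925
```

View pics/s1.png

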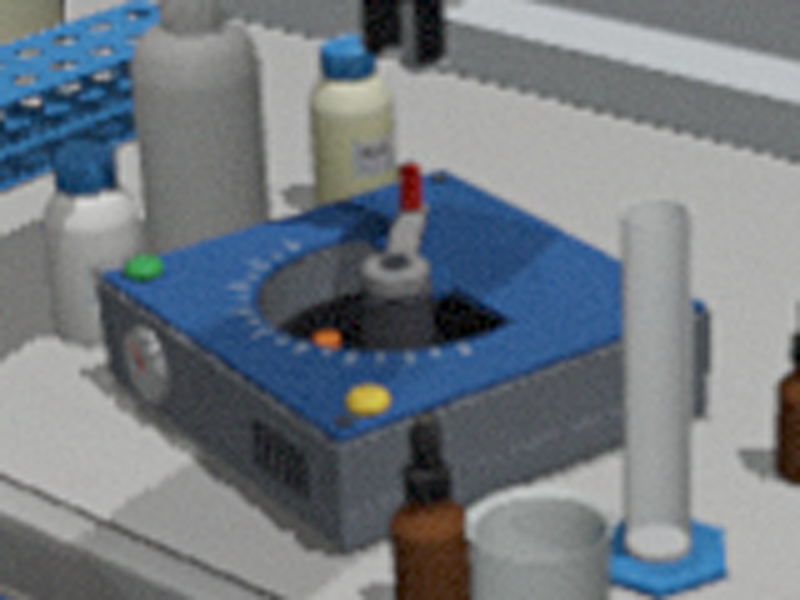

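The scene crop shows the lever lying back over the rear plate, with its red handle at (410,185). The orange stud is free in the opening at (327,335), and the bottles haven't moved.

```bash
python3 - <<'E'
from h import *
c=cam('scene')
O=np.array([.5112,.1289])
for x,y,z in((327,331,.0505),(411,166,.094),(369,395,.067),(144,262,.067)):
    p=at_z(c,(x+.5)/5-.5+180,(y+.5)/5-.5+170,z)[:2];d=p-O;print(p.round(4),np.hypot(*d).round(4),np.degrees(np.arctan2(d[1],d[0])).round(1))
E
python3 -m handwheel '{"deltas": [[-0.3,0.4,-0.3,0,0],[-0.3,0.7,-0.45,0,0],[-0.3,0.7,-0.45,0,0],[-0.3,0.4,-0.3,0,0],[-0.3,0.07,-0.03,0.5,-0.57],[-0.3,0,0,0,0]]}' 20
python3 g.py .4671 .1352 .118
```

```text
[0.4715 0.1392] 0.041 165.5
[0.5706 0.1689] 0.0716 33.9
[0.4115 0.0587] 0.122 -144.9
[0.4516 0.2408] 0.1268 118.0
clock: 6.45
tcp_pos: [0.4645, 0.1348, 0.1986]
orientation: [-0.002, 0.079, 0.997, -0.0]
wrist_force: [-0.2, -0.8, 1.1]
finger_gap: 0.0296
grip_force: 0.0
d units [-0.071  0.023  2.016] y ang 80.92 tcp [0.4645 0.1348 0.1986] gap 0.029618505791399827 F [-0.24 -0.76  1.07] t 6.45 q6 0.27457507229254324
```

```bash
python3 -m handwheel '{"deltas": [[-0.3,-0.07,0.03,0.5,0],[-0.3,0,0,0.5,0],[-0.3,0,0,0.5,0],[-0.3,0,0,0.3,0],[-0.3,0,0,0.2,0],[-0.3,0,0,0,0]]}' 20
python3 g.py .4671 .1352 .118
```

```text
clock: 7.2
tcp_pos: [0.4693, 0.1358, 0.1204]
orientation: [-0.0, 0.079, 0.997, -0.0]
wrist_force: [-0.0, 0.4, 0.3]
finger_gap: 0.0298
grip_force: 0.0
d units [ 0.051 -0.022  0.06 ] y ang 80.96 tcp [0.4693 0.1358 0.1204] gap 0.029824045369341447 F [-0.03  0.4   0.34] t 7.2 q6 0.2747746083359844
```

```bash
python3 -m handwheel '{"deltas": [[-0.3,0.05,-0.02,0.06,0],[-1,0,0,0,0],[-1,0,0,0,0],[-1,0,0,0,0],[-1,0,0,0,0]]}' 20
python3 g.py .4671 .1352 .118
python3 - <<'E'
from h import *
O=np.array([.5112,.1289]);s=status.get_state();yang=np.degrees(np.arctan2(*R.from_quat(s['orientation'],scalar_first=True).as_matrix()[[1,0],1]))
p0=s['tcp_pos'][:2];a0=np.degrees(np.arctan2(*(p0-O)[::-1]))
print('a0',a0,np.hypot(*(p0-O)))
a=np.linspace(a0,214.8,8);n=(a[1]-a[0])/10;p=O+.045*np.c_[np.cos(np.radians(a)),np.sin(np.radians(a))]
for i in range(7):
    y=np.radians(yang+i*(a[1]-a[0])); ey=np.array([np.cos(y),np.sin(y)]);ex=np.array([-np.sin(y),np.cos(y)])
    d=(p[i+1]-p[i])/.04;print((d@ex).round(3),(d@ey).round(3),-n)
print(p[-1])
E
```

```text
clock: 7.82
tcp_pos: [0.4673, 0.1353, 0.1186]
orientation: [0.0, 0.079, 0.997, 0.0]
wrist_force: [-1.8, -0.5, 3.4]
finger_gap: 0.0097
grip_force: 19.7
d units [ 0.004 -0.002  0.015] y ang 80.98 tcp [0.4673 0.1353 0.1186] gap 0.009709411497989935 F [-1.79 -0.52  3.35] t 7.825 q6 0.27393620366854093
a0 171.75129743966272 0.044397229894293955
-0.008 -0.12 -0.6149814651476759
-0.008 -0.12 -0.6149814651476759
-0.008 -0.12 -0.6149814651476759
-0.008 -0.12 -0.6149814651476759
-0.008 -0.12 -0.6149814651476759
-0.008 -0.12 -0.6149814651476759
-0.008 -0.12 -0.6149814651476759
[0.47424829 0.10321789]
```

```bash
python3 -m handwheel '{"deltas": [[-1,-0.008,-0.12,0,-0.615],[-1,-0.008,-0.12,0,-0.615],[-1,-0.008,-0.12,0,-0.615],[-1,-0.008,-0.12,0,-0.615],[-1,-0.008,-0.12,0,-0.615],[-1,-0.008,-0.12,0,-0.615],[-1,-0.008,-0.12,0,-0.615],[-1,0,0,0,0],[-1,0,0,0,0],[-1,0,0,0,0]]}' 20
python3 g.py .4742 .1032 .118
```

```text
clock: 9.07
tcp_pos: [0.4754, 0.1032, 0.1186]
orientation: [0.001, -0.292, 0.956, -0.0]
wrist_force: [2.0, -0.8, 5.2]
finger_gap: 0.0095
grip_force: 19.8
d units [0.025 0.016 0.015] y ang 123.98 tcp [0.4754 0.1032 0.1186] gap 0.009465309376272529 F [ 2.05 -0.8   5.15] t 9.075 q6 -0.5442920654205095
```

```bash
python3 -m handwheel '{"deltas": [[-0.5,0,0,0,0],[-0.4,0,0,0,0],[-0.4,0,0,-0.3,0],[-0.3,0,0,-0.7,0],[-0.3,0,0,-0.9,0],[-0.3,0,0,-0.7,0],[-0.3,0,0,0,0]]}' 20
python3 g.py .5705 .17 .22
python3 - <<'E'
from h import *
import pickle
c=cam('scene');t=cam('top')
a=cv2.resize(c['frame'][190:270,210:300,::-1],None,fx=4.4,fy=4.4,interpolation=cv2.INTER_CUBIC)
b=cv2.resize(t['frame'][200:290,215:345,::-1],None,fx=3,fy=3,interpolation=cv2.INTER_CUBIC)
h=max(a.shape[0],b.shape[0]);o=np.zeros((h,a.shape[1]+b.shape[1],3),np.uint8);o[:a.shape[0],:a.shape[1]]=a;o[:b.shape[0],a.shape[1]:]=b;cv2.imwrite('pics/k.png',o);print(a.shape,b.shape)
pickle.dump((c,t),open('k.pkl','wb'))
E
```

```text
clock: 9.95
tcp_pos: [0.4763, 0.1034, 0.2252]
orientation: [0.003, -0.293, 0.956, -0.001]
wrist_force: [-0.6, 0.2, -0.9]
finger_gap: 0.0298
grip_force: 0.0
d units [-2.884  0.062  0.144] y ang 124.04 tcp [0.4763 0.1034 0.2252] gap 0.029822598539848234 F [-0.59  0.24 -0.93] t 9.95 q6 -0.5452925344896578
(352, 396, 3) (270, 390, 3)
```

View pics/k.png

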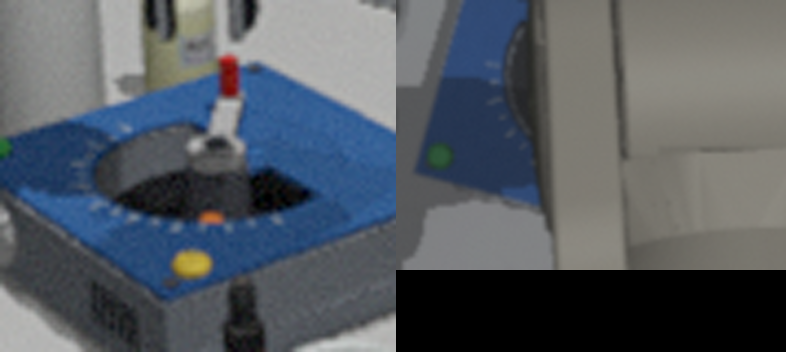

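The scene crop shows the stud at (211,217), close to the line from the hub to yellow (192,264). The arm hides the knob in the top view, so I'll move the hand aside and measure it properly.

```bash
python3 -m handwheel '{"deltas": [[-0.3,0.1,0.5,-0.3,0],[-0.3,0.1,0.9,-0.4,0],[-0.3,0.1,0.9,-0.3,0],[-0.3,0.1,0.9,0,0],[-0.3,0.1,0.9,0,0],[-0.3,0.1,0.9,0,0],[-0.3,0.1,0.9,0,0],[-0.3,0.1,0.9,0,0],[-0.3,0.1,0.9,0,0],[-0.3,0.1,0.9,0,0],[-0.3,0.1,0.9,0,0],[-0.3,0,0,0,0]]}' 20
python3 - <<'E'
from h import *
import pickle
t=cam('top');save(t,'k2.png',(215,160,345,290),4.6);pickle.dump(t,open('k2.pkl','wb'))
E
```

```text
clock: 11.55
tcp_pos: [0.2231, 0.3943, 0.2619]
orientation: [-0.001, -0.295, 0.956, -0.0]
wrist_force: [-1.1, -0.2, 0.7]
finger_gap: 0.0303
grip_force: 0.0
```

View pics/k2.png

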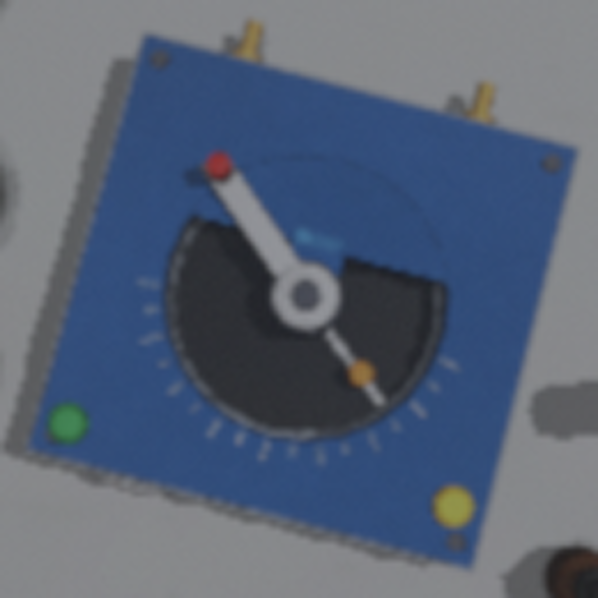

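The stud is at crop (361,374), the pointer end at (382,403) and the handle at (219,165). The pointer appears to aim at yellow (453,507), so I'll check the numbers.

```bash
python3 - <<'E'
from h import *
import pickle
c=pickle.load(open('k2.pkl','rb'))
P=lambda x,y,z:at_z(c,(x+.5)/4.6-.5+215,(y+.5)/4.6-.5+160,z)[:2]
stud=P(361,374,.0505);tip=P(382,403,.031);Y=P(453,507,.067);G=P(68,424,.067);H=P(219,165,.094)
ang=lambda d:np.degrees(np.arctan2(d[1],d[0]))%360
for O in(np.array([.5112,.1289]),P(305,295,.074),np.array([.5107,.1284])):
    print(O,'stud',ang(stud-O),np.hypot(*(stud-O)),'tip',ang(tip-O),'Y',ang(Y-O),np.hypot(*(Y-O)),'G',ang(G-O),'H',ang(H-O),np.hypot(*(H-O)))
E
python3 g.py .5705 .17 .23
```

```text
[0.5112 0.1289] stud 216.08014347627233 0.044740339327655546 tip 216.7694215849249 Y 214.60953942956232 0.11982107799204529 G 117.7994505740836 H 34.05998471773273 0.07175881774157958
[0.51162337 0.12948702] stud 216.36404126507372 0.04542876895093108 tip 216.96644965132725 Y 214.72492485460785 0.12050319084292654 G 118.0937965263172 H 33.85910596590421 0.07107974506790779
[0.5107 0.1284] stud 215.9375100379369 0.04404192063054151 tip 216.6753534485154 Y 214.5482011487481 0.11912563495670717 G 117.49403973672902 H 34.1661062470831 0.07245319813006669
d units [-4.024 -9.494  0.796] y ang 124.21 tcp [0.2239 0.3936 0.2619] gap 0.029814850947203615 F [0.07 0.61 0.64] t 11.6 q6 0.27890238989186245
```

The knob is 1.5–2° from yellow, about 3–4 mm, which is inside the 8 mm limit. Now for the lever.

```bash
python3 -m handwheel '{"deltas": [[-0.3,-0.2,-0.45,0,0],[-0.3,-0.37,-0.87,0,0],[-0.3,-0.37,-0.87,0,0],[-0.3,-0.37,-0.87,0,0],[-0.3,-0.37,-0.87,0,0],[-0.3,-0.37,-0.87,0,0],[-0.3,-0.37,-0.87,0,0],[-0.3,-0.37,-0.87,0,0],[-0.3,-0.37,-0.87,0,0],[-0.3,-0.37,-0.87,0,0],[-0.3,-0.37,-0.87,0,0],[-0.3,-0.15,-0.35,0,0],[-0.3,0,0,0,0]]}' 20
python3 g.py .5705 .1692 .158
```

```text
clock: 13.22
tcp_pos: [0.5725, 0.1683, 0.2618]
orientation: [-0.001, -0.292, 0.957, 0.0]
wrist_force: [-0.3, -0.1, 0.0]
finger_gap: 0.0302
grip_force: 0.0
d units [0.026 0.045 2.595] y ang 123.92 tcp [0.5725 0.1683 0.2618] gap 0.030167932988164253 F [-0.31 -0.07  0.03] t 13.225 q6 -0.44071026923256307
```

```bash
python3 -m handwheel '{"deltas": [[-0.3,0.03,0.045,0.5,0],[-0.3,0,0,0.8,0],[-0.3,0,0,0.8,0],[-0.3,0,0,0.5,0],[-0.3,0,0,0,0],[-1,0,0,0,0],[-1,0,0,0,0],[-1,0,0,0,0],[-1,0,0,0,0]]}' 20
python3 g.py .5705 .1692 .158
python3 - <<'E'
from h import *
O=np.array([.5112,.1289]);s=status.get_state();Rt=R.from_quat(s['orientation'],scalar_first=True).as_matrix()
p0=s['tcp_pos'][:2]-O;print(np.degrees(np.arctan2(p0[1],p0[0])),np.hypot(*p0))
a=np.radians(np.linspace(34.2,118,9));p=O+.072*np.c_[np.cos(a),np.sin(a)];p[0]=s['tcp_pos'][:2]
for d in np.diff(p,axis=0): print(((Rt.T@np.r_[d,0])/.04).round(3))
print(p[-1])
E
```

```text
clock: 14.35
tcp_pos: [0.5708, 0.1702, 0.1593]
orientation: [0.001, -0.293, 0.956, 0.0]
wrist_force: [-1.2, 0.4, 6.2]
finger_gap: 0.0101
grip_force: 20.0
d units [ 0.021 -0.017  0.033] y ang 124.04 tcp [0.5708 0.1702 0.1593] gap 0.010089166772862125 F [-1.25  0.45  6.19] t 14.35 q6 -0.43900786590823426
34.730491680426695 0.07255262787192805
[ 0.045  0.31  -0.   ]
[ 0.09   0.316 -0.   ]
[ 0.146  0.294 -0.   ]
[ 0.197  0.263 -0.   ]
[ 0.242  0.223 -0.   ]
[ 0.278  0.175 -0.   ]
[ 0.305  0.122 -0.   ]
[ 0.322  0.064 -0.   ]
[0.47739805 0.19247223]
```

```bash
python3 -m handwheel '{"deltas": [[-1,0.045,0.31,-0.05,0],[-1,0.09,0.316,0,0],[-1,0.146,0.294,0,0],[-1,0.197,0.263,0,0],[-1,0.242,0.223,0,0],[-1,0.278,0.175,0,0],[-1,0.305,0.122,0,0],[-1,0.322,0.064,0,0],[-1,0,0,0,0],[-1,0,0,0,0]]}' 20
python3 g.py .4774 .1925 .16
```

```text
clock: 15.6
tcp_pos: [0.4766, 0.1922, 0.1603]
orientation: [-0.001, -0.293, 0.956, 0.0]
wrist_force: [-0.9, 0.8, 0.8]
finger_gap: 0.0101
grip_force: 19.8
d units [-0.021 -0.006  0.008] y ang 124.02 tcp [0.4766 0.1922 0.1603] gap 0.010071730874529972 F [-0.86  0.83  0.83] t 15.6 q6 -0.3670499909699618
```

```bash
python3 -m handwheel '{"deltas": [[-0.5,0,0,0,0],[-0.3,0,0,0,0],[-0.3,0,0,0,0],[-0.3,0,0,-0.5,0],[-0.3,0,0,-0.8,0],[-0.3,0,0,-0.8,0],[-0.3,0.15,0.5,-0.4,0],[-0.3,0.27,0.85,0,0],[-0.3,0.27,0.85,0,0],[-0.3,0.27,0.85,0,0],[-0.3,0.27,0.85,0,0],[-0.3,0.27,0.85,0,0],[-0.3,0.27,0.85,0,0],[-0.3,0.27,0.85,0,0],[-0.3,0.27,0.85,0,0],[-0.3,0.15,0.5,0,0],[-0.3,0,0,0,0]]}' 20
python3 - <<'E'
from h import *
import pickle
t=cam('top');save(t,'f.png',(215,160,345,290),4.6);pickle.dump(t,open('f.pkl','wb'))
E
```

```text
clock: 17.73
tcp_pos: [0.2189, 0.3961, 0.2598]
orientation: [-0.001, -0.294, 0.956, -0.0]
wrist_force: [0.5, 0.5, 0.5]
finger_gap: 0.0298
grip_force: 0.0
```

View pics/f.png

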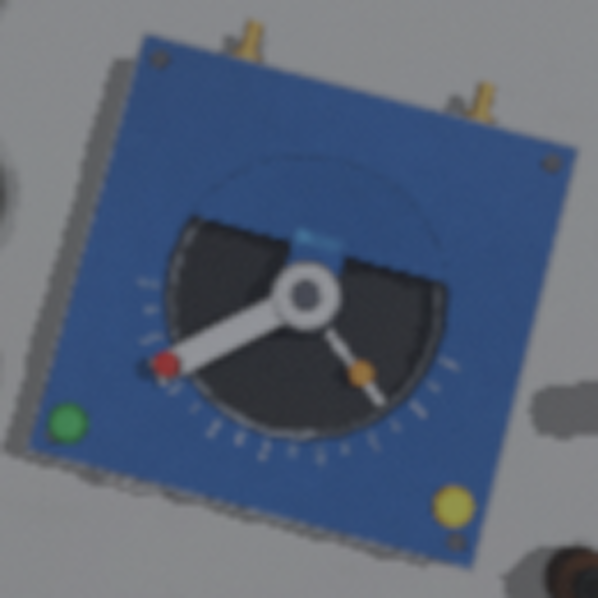

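The handle is at crop (166,364), the stud is unchanged at (361,373), and green is at (68,424).

```bash
python3 - <<'E'
from h import *
import pickle
c=pickle.load(open('f.pkl','rb'))
P=lambda x,y,z:at_z(c,(x+.5)/4.6-.5+215,(y+.5)/4.6-.5+160,z)[:2]
H=P(166,364,.094);S=P(361,373,.0505);G=P(68,424,.067);Y=P(453,507,.067)
for O in(np.array([.5112,.1289]),P(305,295,.074),np.array([.5107,.1284])):
    for n,p,m in(('lever',H,G),('knob',S,Y)):
        u=(p-O)/np.hypot(*(p-O));d=m-O;print(n,'mm off',1000*(u[0]*d[1]-u[1]*d[0]).round(4),'r',np.hypot(*(p-O)).round(4))
E
```

```text
lever mm off 3.0 r 0.0719
knob mm off -3.8 r 0.0444
lever mm off 2.6 r 0.0716
knob mm off -4.2 r 0.045
lever mm off 3.6 r 0.0721
knob mm off -3.7 r 0.0437
```

```bash
python3 -c "
from workcell import hand_in
print(hand_in())"
```

```text
the job is handed in; nothing more can be done
None
```

The job is handed in, with no verdict returned: by my last camera measurement the knob is about 4 mm off the yellow magnet's centre and the lever about 3 mm off the green's (limit 8 mm), the hand is clear, and I neither saw nor felt contact with any bottle, though I didn't re-measure their positions.

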